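# Load the stopped date coder and reset its mushroom stop

### The job

Before touching any tin, press the mushroom stop button down until it latches, so the date coder is safely off. Then, with the stop still latched, set the loose tin and the tin from the stock bin gently and upright into the two empty pockets of the infeed lane, squarely across the lane in line with the tin that is already there. Last, turn the mushroom knob clockwise so that it springs fully up again and let go; keep the tins upright all along and leave the sauce bottle, the small jars and the tape roll where they are.

Things in the scene. Friction and masses are not known exactly. Their poses are not given: they have to be found in the camera images.
- estop: fixed grey box, 80 x 80 mm, 60 mm high, with a round red mushroom button on its top; origin at the centre of its underside, z up; yaw 0.25 rad at most. A sauce bottle stands 120 to 150 mm from its axis on its +x side.
- estop_top (a point): centre of the mushroom's top face, moves with it. Round head, 42 mm diameter, 19 mm thick, straight-sided from 3 to 13 mm above its underside, on a 22 mm neck. Top 101 mm above the table when up, about 92 mm when latched; underside then 18 or 9 mm above the box's 38 mm wide, 4 mm high collar.
- estop_press (a joint): how far the mushroom is down, in m: 0 up, end stop 0.012, stays at 0.0085 to 0.0095 once latched. A spring pushes it up with 2.5 to 5.5 N; the catch adds a few N before it snaps in: press it to the end stop, 8 to 14 N. It latches only while the knob is not turned.
- estop_turn (a joint): how far the knob is turned, in rad, clockwise seen from above: 0 at the start, end stop 1.15. The latched mushroom is freed at about 0.85; turn it 1.0 or more. It turns stiffly (0.03 Nm) and stays where it is left; once freed it springs up when the fingers let go or rise with it.
- lane: fixed infeed lane, 100 mm across (x), 270 mm along (y), origin at the centre of its underside. Black belt 30 mm above the table between two clear guides 74 mm apart, 240 mm long, upright to 114 mm above the table, then a lip flared outward (88 mm mouth) up to 125 mm; print unit, 100 mm high, beside the +x guide. Tins stand with their 62 mm across, so there they can be held only by the broad faces.
- pocket0 (a point): centre, on the belt surface, of the pocket at the lane's -y end; empty at the start. Each pocket lies between two white cleats (6 mm high, 4 mm thick) whose inner faces are 50 mm apart along the lane; pockets are 74 mm apart. Axes as the lane's.
- pocket1 (a point): the same for the middle pocket; tin_c stands in it from the start
- pocket2 (a point): the same for the pocket at the lane's +y end; empty at the start
- bin: fixed grey stock bin, 152 mm (x) by 146 mm (y), 85 mm high, walls and floor 5 mm, with two full-height dividers making three slots at x -49, 0 and +49 mm, each 44 mm (x) by 136 mm (y) inside; origin at the centre of its underside. tin_b stands within 10 mm of the middle of one slot, the jars in the other two.
- tin_a: flat upright metal spice tin, 62 mm (its x) by 38 mm (its y), 80 mm high, 0.13 to 0.25 kg, top flat; origin at the centre of its underside. Stands loose on the table.
- tin_b: the same kind of tin, in a slot of the bin, its x along the slot, 3 mm from the slot walls at its broad faces: there it can be held only by its narrow faces (62 mm apart), so it must be put down on the table and taken again by its broad faces. Its top is level with the bin's walls.
- tin_c: the same kind of tin, already in the middle pocket of the lane; it stays there
- jar_1: bystander: small round jar, 38 mm diameter, 66 mm high, in a slot of the bin; origin at the centre of its underside
- jar_2: bystander: the same kind of jar in another slot of the bin
- sauce: bystander: dark sauce bottle, 62 mm diameter, 200 mm high, standing near the stop box; origin at the centre of its underside
- tape: bystander: roll of tape lying flat, 90 mm diameter, 22 mm high, on the table near the loose tin; origin at the centre of its underside
Not all that is in view belongs to the job. Several things have the shape of the estop; the one meant has the colours described above. What is shaped like the tin_b but orange is not meant.

How it is judged:
On the way, in this order (a step that is already met when the one before it is completed fails the run):
1. the mushroom is latched down (more than 7 mm) with the fingers off it (value of joint estop_press above 0.007 m and contact force between the fingers and estop below 0.1 N), for 0.3 s.
2. with the mushroom still latched, one tin stands released in each of the three pockets (value of joint estop_press above 0.007 m and (((horizontal distance between tin_a and pocket0 below 0.013 m and z of tin_a in the frame of pocket0 between -0.004 and 0.005 m and angle between the x axis of tin_a and the x axis of lane, either way round below 0.15 rad and angle between tin_a's own z axis and vertical below 0.06 rad and linear speed of tin_a below 0.03 m/s and contact force between the fingers and tin_a below 0.1 N) and (horizontal distance between tin_b and pocket2 below 0.013 m and z of tin_b in the frame of pocket2 between -0.004 and 0.005 m and angle between the x axis of tin_b and the x axis of lane, either way round below 0.15 rad and angle between tin_b's own z axis and vertical below 0.06 rad and linear speed of tin_b below 0.03 m/s and contact force between the fingers and tin_b below 0.1 N)) or ((horizontal distance between tin_a and pocket2 below 0.013 m and z of tin_a in the frame of pocket2 between -0.004 and 0.005 m and angle between the x axis of tin_a and the x axis of lane, either way round below 0.15 rad and angle between tin_a's own z axis and vertical below 0.06 rad and linear speed of tin_a below 0.03 m/s and contact force between the fingers and tin_a below 0.1 N) and (horizontal distance between tin_b and pocket0 below 0.013 m and z of tin_b in the frame of pocket0 between -0.004 and 0.005 m and angle between the x axis of tin_b and the x axis of lane, either way round below 0.15 rad and angle between tin_b's own z axis and vertical below 0.06 rad and linear speed of tin_b below 0.03 m/s and contact force between the fingers and tin_b below 0.1 N))) and horizontal distance between tin_c and pocket1 below 0.013 m and z of tin_c in the frame of pocket1 between -0.004 and 0.005 m and angle between the x axis of tin_c and the x axis of lane, either way round below 0.15 rad and angle between tin_c's own z axis and vertical below 0.06 rad and linear speed of tin_c below 0.03 m/s and contact force between the fingers and tin_c below 0.1 N), for 0.2 s.
3. the knob is turned (more than 0.3 rad) and the mushroom is up again, within 2 mm (value of joint estop_press below 0.002 m and value of joint estop_turn above 0.3 rad), for 0.2 s.
At the end, for the whole second after the job is handed in: Mushroom up (within 2 mm) and let go; one tin in each pocket, tin_c in the middle: within 13 mm of the pocket centre, on the belt (within 5 mm), 62 mm side across the lane within 0.15 rad, upright within 0.06 rad, at rest and released (value of joint estop_press below 0.002 m and contact force between the fingers and estop below 0.1 N and (((horizontal distance between tin_a and pocket0 below 0.013 m and z of tin_a in the frame of pocket0 between -0.004 and 0.005 m and angle between the x axis of tin_a and the x axis of lane, either way round below 0.15 rad and angle between tin_a's own z axis and vertical below 0.06 rad and linear speed of tin_a below 0.03 m/s and contact force between the fingers and tin_a below 0.1 N) and (horizontal distance between tin_b and pocket2 below 0.013 m and z of tin_b in the frame of pocket2 between -0.004 and 0.005 m and angle between the x axis of tin_b and the x axis of lane, either way round below 0.15 rad and angle between tin_b's own z axis and vertical below 0.06 rad and linear speed of tin_b below 0.03 m/s and contact force between the fingers and tin_b below 0.1 N)) or ((horizontal distance between tin_a and pocket2 below 0.013 m and z of tin_a in the frame of pocket2 between -0.004 and 0.005 m and angle between the x axis of tin_a and the x axis of lane, either way round below 0.15 rad and angle between tin_a's own z axis and vertical below 0.06 rad and linear speed of tin_a below 0.03 m/s and contact force between the fingers and tin_a below 0.1 N) and (horizontal distance between tin_b and pocket0 below 0.013 m and z of tin_b in the frame of pocket0 between -0.004 and 0.005 m and angle between the x axis of tin_b and the x axis of lane, either way round below 0.15 rad and angle between tin_b's own z axis and vertical below 0.06 rad and linear speed of tin_b below 0.03 m/s and contact force between the fingers and tin_b below 0.1 N))) and horizontal distance between tin_c and pocket1 below 0.013 m and z of tin_c in the frame of pocket1 between -0.004 and 0.005 m and angle between the x axis of tin_c and the x axis of lane, either way round below 0.15 rad and angle between tin_c's own z axis and vertical below 0.06 rad and linear speed of tin_c below 0.03 m/s and contact force between the fingers and tin_c below 0.1 N); the robot touches nothing.
It fails at once if the fingers touch a tin while the mushroom is not latched down ((contact force between the fingers and tin_a above 0.5 N or contact force between the fingers and tin_b above 0.5 N or contact force between the fingers and tin_c above 0.5 N) and value of joint estop_press below 0.006 m).
It fails at once if a tin is tipped by more than 0.5 rad (angle between any of tin_a, tin_b, tin_c's own z axis and vertical above 0.5 rad).
It fails at once if a tin is dropped or slammed into the lane (faster than 0.4 m/s in the last 20 mm over the belt) ((horizontal distance between tin_a and pocket0 below 0.03 m and z of tin_a in the frame of pocket0 below 0.02 m and linear speed of tin_a above 0.4 m/s) or (horizontal distance between tin_a and pocket1 below 0.03 m and z of tin_a in the frame of pocket1 below 0.02 m and linear speed of tin_a above 0.4 m/s) or (horizontal distance between tin_a and pocket2 below 0.03 m and z of tin_a in the frame of pocket2 below 0.02 m and linear speed of tin_a above 0.4 m/s) or (horizontal distance between tin_b and pocket0 below 0.03 m and z of tin_b in the frame of pocket0 below 0.02 m and linear speed of tin_b above 0.4 m/s) or (horizontal distance between tin_b and pocket1 below 0.03 m and z of tin_b in the frame of pocket1 below 0.02 m and linear speed of tin_b above 0.4 m/s) or (horizontal distance between tin_b and pocket2 below 0.03 m and z of tin_b in the frame of pocket2 below 0.02 m and linear speed of tin_b above 0.4 m/s) or (horizontal distance between tin_c and pocket0 below 0.03 m and z of tin_c in the frame of pocket0 below 0.02 m and linear speed of tin_c above 0.4 m/s) or (horizontal distance between tin_c and pocket1 below 0.03 m and z of tin_c in the frame of pocket1 below 0.02 m and linear speed of tin_c above 0.4 m/s) or (horizontal distance between tin_c and pocket2 below 0.03 m and z of tin_c in the frame of pocket2 below 0.02 m and linear speed of tin_c above 0.4 m/s)).
It fails at once if the sauce bottle, a jar or the tape roll is moved by more than 30 mm or tipped over ((distance of sauce from where it was at the start of the episode above 0.03 m or angle between sauce's own z axis and vertical above 0.5 rad) or (distance of jar_1 from where it was at the start of the episode above 0.03 m or angle between jar_1's own z axis and vertical above 0.5 rad) or (distance of jar_2 from where it was at the start of the episode above 0.03 m or angle between jar_2's own z axis and vertical above 0.5 rad) or (distance of tape from where it was at the start of the episode above 0.03 m or angle between tape's own z axis and vertical above 0.5 rad)).
It also fails if it takes over 72 s, if anything falls off the work surface, if the arm or the gripper's body presses on something with over 40 N, if the wrist force passes 120 N, or if a joint passes its speed limit or range.

### The arm

A 6-joint arm with a two-finger parallel gripper is mounted at the origin on the work surface. World frame = base frame: x ahead of the robot, y to its left, z up, the work surface at z = 0. Lengths are in m, angles in rad, forces in N, time in s.
With the tool pointing down it reaches from about 0.375 to 0.9 m from the base axis. Payload 3.1 kg.
Tool frame: the origin (TCP) lies between the finger pads; the fingertips stand 17 mm ahead of it and the grasp point (between the pads) lies 2 mm behind it; z points along the fingers, y is the line along which they close (so a half turn about z gives the same grasp; the last joint's range is limited). The gripper opens to 85 mm and grips with 20 to 120 N. Pads are 22 mm wide; open, the fingers measure 114 mm over their backs; the gripper's body (76 mm by 85 mm) begins 54 mm behind the grasp point. The pads swing forward as they close: fully open they stand 13 mm farther back than shut.
Start: joints at [-1.375, 0.527, 1.433, -0, 1.181, -0.178], TCP at [0.228, -0.582, 0.22] pointing down, gripper open.
Joint ranges: [-3.08, 3.08], [-0.75, 2.2], [0.22, 2.44], [-1.43, 4.57], [0, 2.65], [-2.85, 2.85]. Speed limits (rad/s): [2.79, 2.79, 3.14, 3.14, 3.14, 3.14].

### API

Orientations are given as a unit quaternion [x, y, z, w].
In Python, from station import sense, vision, order gives the robot as it stands.
- The arm moves only by the shell command python3 -m crank 'ROWS' [OPENING] [FORCE]. ROWS is JSON, a list of rows, each an object with "dp": the shift along the world's x, y, z in units of 30 mm (1.0 is 30 mm), a list of three; "angular": the turn, a rotation vector about the world's x, y, z in degrees, a list of three. In form: [{"dp": [dx, dy, dz], "angular": [ax, ay, az]}, ...]. A call has 1 to 20 rows; each row shifts and turns the commanded pose from where the row before left it; what a row does not reach is not made up. A row lasts 1/10 s, in which the tool goes at most 50 mm and 8.59 degrees, less where a joint would pass 70% of its speed; a pose out of reach is approached as far as the arm can. A call is refused whole if a number of a shift passes 1 or a number of a turn 8.59, either way. A call with a gripper value outside its range is refused whole. OPENING is the closure, from 0 (fully open) to 1 (shut), set as the call begins (- or left out, the last holds). The fingers move at their own pace and stop on an object; FORCE is the grip in N (left out, the last holds). Time passes only in rows, so rows that do not move let the fingers close. It gives the time, the measured TCP pose, the force, the opening and the grip force at its end, in the units of the state.
- sense(): the state, without advancing time (a new reading comes with each control period).
- vision.snapshot(name): name is "scene" or "side" or "wrist"; returns a dict with "image" (480x640x3 uint8, blue, green, red), "range_z" (480x640 float32, m along the optical axis (not along the pixel's ray), 0 where there is no reading), "mtx" (3x3 intrinsics, pixels), "pose" (4x4, takes a point from camera to world coordinates); the wrist camera has in their place "mount" (4x4, takes a point from camera to tool coordinates, whose origin is the TCP and whose axes are the flange's). Camera axes: x right, y down, z forward; pixel columns grow to the right and rows downward; lengths in m; the calibration is good to about 2 mm. A picture is of the moment at which its call begins: read the wrist's pose just before it.
- order.sign_off(): hands the job in; it is judged then, once.
The state is a dict: "t": time; "q": joint angles; "qd": joint speeds; "tau": joint torques, N m; "tcp_pos": TCP position; "tool_rot": TCP orientation; "force": force on the tool from outside, world axes, zero at the start; "ft_torque": the same for the moment, N m; "finger_gap": opening from 0.0 (shut) to 1.0 (fully open); "gripper_force": force on a finger pad.
Only numpy, scipy, OpenCV 4.12 (cv2) and the standard library are available. Lean on these libraries where they do the work, as an engineer would, in place of code of your own. Each camera call takes 0.05 s, during which the arm holds its last target. There are 200 camera calls.

## Working session

There is one attempt and no reset: what is moved stays moved. The work goes in short steps, Python scripts to look and compute and a shell command to move; the robot and the scene stay as the last step left them, time stands still between calls to the robot, and variables do not carry over. Pictures are saved under pics/ and viewed, at most 10 in all, crops included, and the job is handed in when it is done.

```bash
ls; mkdir -p pics
python3 - <<'E'
from station import sense, vision
import cv2,numpy as np
s=sense();print(s)
ims=[]
for n in ("scene","side"):
    d=vision.snapshot(n); np.savez(f"{n}.npz",**d); cv2.imwrite(f"pics/{n}0.png",d["image"]); print(n,d["mtx"].tolist(),np.round(d["pose"],3).tolist())
E
```

```text
pics
{'t': 0.0, 'q': array([-1.37548211e+00,  5.28457587e-01,  1.43390506e+00, -2.44645978e-05,
        1.18143621e+00, -1.78505843e-01]), 'qd': array([ 0.00029576, -0.00071687,  0.00038357, -0.00045765,  0.00050987,
        0.00160927]), 'tau': array([ 8.51976420e-04, -4.42348909e+01, -1.78023040e+01,  3.19934065e-05,
        8.36630148e-03,  5.92962948e-06]), 'tcp_pos': array([ 0.22810276, -0.58107887,  0.21903807]), 'tool_rot': array([ 9.82581652e-01,  1.85828095e-01, -2.05817981e-05, -1.10297077e-03]), 'force': array([-0.22016762,  0.16243649,  0.03589832]), 'ft_torque': array([-0.00388298, -0.03882052,  0.00516341]), 'gripper_force': 0.0, 'finger_gap': 1.0004799615336868}
scene [[436.36503804782757, 0.0, 329.23974599245093], [0.0, 436.36503804782757, 233.21848068492832], [0.0, 0.0, 1.0]] [[0.749, 0.518, -0.414, 0.874], [0.663, -0.575, 0.481, -0.453], [0.011, -0.634, -0.773, 0.785], [0.0, 0.0, 0.0, 1.0]]
side [[587.07312510637, 0.0, 323.8372486445713], [0.0, 587.07312510637, 242.11079324740612], [0.0, 0.0, 1.0]] [[-0.924, -0.249, 0.29, 0.173], [-0.382, 0.635, -0.672, 0.732], [-0.017, -0.731, -0.682, 0.814], [0.0, 0.0, 0.0, 1.0]]
```

View pics/scene0.png

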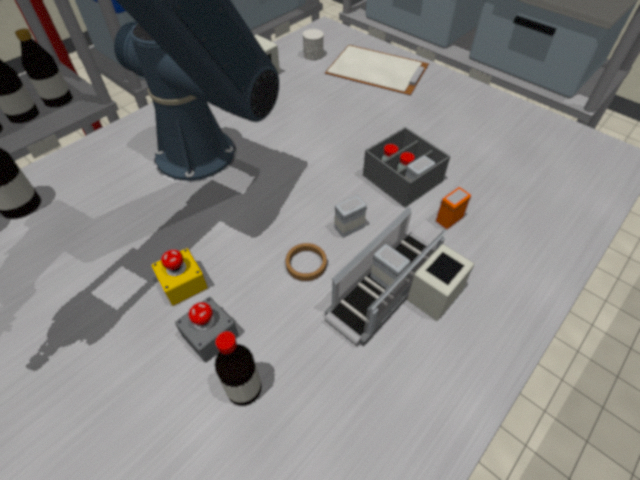

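View pics/side0.png

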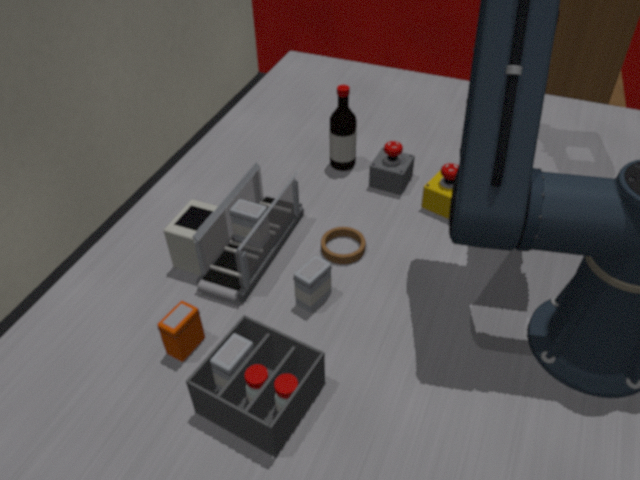

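The scene shows two stop boxes: a yellow one at scene pixel (178,275) and a grey one at (206,325). By its colours the grey one is the estop. Three things could be taken for tin_b: the light tin in the bin at (421,165), the orange tin at (453,207), which is a decoy, and the loose tin at (350,216), which is tin_a. The lane is near (385,275), with its empty end pockets at about (355,300) and (420,243). Next I'll take a close crop and build a metric top map from both clouds.

```bash
cat > h.py <<'E'
import numpy as np,cv2
def cloud(d,pose=None):
    T=d["pose"] if pose is None else pose
    K=d["mtx"];Z=d["range_z"];v,u=np.mgrid[:480,:640]
    P=np.stack([(u-K[0,2])*Z/K[0,0],(v-K[1,2])*Z/K[1,1],Z],-1)
    m=Z>0
    return (P@T[:3,:3].T+T[:3,3])[m], d["image"][m]
def rect(xy):
    (c,s,a)=cv2.minAreaRect((xy*1000).astype(np.float32)); return np.round(c,1),np.round(s,1),round(a,1)
E
python3 - <<'E'
from h import *
P=[];C=[]
for n in ("scene","side"):
    d=dict(np.load(n+".npz"));p,c=cloud(d);P.append(p);C.append(c)
    t=(abs(p[:,2])<.015)&(p[:,0]>.3)&(p[:,0]<.9)&(abs(p[:,1])<.5);print(n,"table z",np.median(p[t,2]),p[t,2].std())
P=np.concatenate(P);C=np.concatenate(C);np.savez("cl.npz",P=P,C=C)
m=(P[:,2]>-.02)&(P[:,2]<.25);o=np.argsort(P[m,2]);p=P[m][o];c=C[m][o]
# top map: column = (y), row = x ; 1.25mm per px ; x .2-.95, y -.5..+.5
im=np.zeros((600,800,3),np.uint8)
r=((.95-p[:,0])/.00125).astype(int);q=((.5-p[:,1])/.00125).astype(int)
k=(r>=1)&(r<599)&(q>=1)&(q<799)
for a in(0,1):
  for b in (0,1): im[r[k]+a,q[k]+b]=c[k]
cv2.imwrite("pics/top.png",im)
a=cv2.imread("pics/scene0.png")[235:375,140:280]; cv2.imwrite("pics/crop.png",cv2.resize(a,(560,560),interpolation=cv2.INTER_CUBIC))
E
```

```text
scene table z 0.0007437707567052865 0.0017426965747355044
side table z -0.00015366231846786205 0.0022707422169433566
```

View pics/top.png

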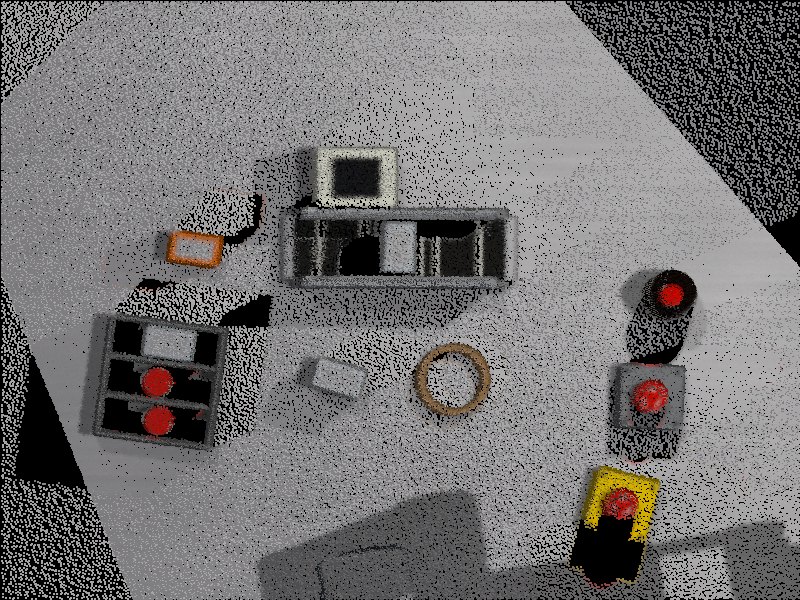

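View pics/crop.png

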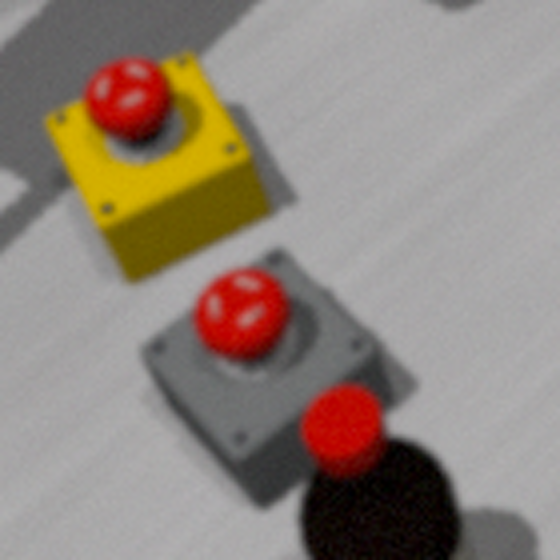

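The top map is clear. The grey estop's mushroom is at map pixel (651,396), the sauce at (672,294), tin_a at (340,378), the bin at (160,380) with tin_b at (168,342), and the lane at (400,248). The crop confirms that the stop meant is the grey box with the red head; the yellow one is the decoy. Next I'll fit precise positions.

Run:
```python
from h import *
d=np.load("cl.npz");P=d["P"];C=d["C"].astype(int)
red=(C[:,2]>130)&(C[:,1]<70)&(C[:,0]<70)
def box(x0,x1,y0,y1,z0,z1): return (P[:,0]>x0)&(P[:,0]<x1)&(P[:,1]>y0)&(P[:,1]<y1)&(P[:,2]>z0)&(P[:,2]<z1)
def m2(r,c): return .95-r*.00125,.5-c*.00125
def rep(n,m): print(n,m.sum(),*rect(P[m][:,:2]),"mean",np.round(P[m].mean(0),4))
m=box(.40,.50,-.37,-.26,.083,.11)&red; c,r=cv2.minEnclosingCircle((P[m][:,:2]*1000).astype(np.float32)); print("mush",c,r,np.percentile(P[m][:,2],[50,95])); 
rep("mush",m)
rep("estopbox",box(.38,.51,-.38,-.25,.055,.066)&~red)
c,r=cv2.minEnclosingCircle((P[box(.53,.64,-.40,-.28,.02,.10)][:,:2]*1000).astype(np.float32));print("sauce",c,r)
rep("tinA",box(.43,.53,.03,.13,.074,.086))
rep("binrim",box(.37,.58,.2,.4,.08,.092))
rep("tinB",box(.495,.55,.24,.34,.074,.092)&(C.sum(1)>420))
rep("tinC",box(.59,.69,-.03,.03,.102,.118)&(C.sum(1)>400))
rep("lane",box(.57,.70,-.16,.16,.118,.13))
for a,b in ((.57,.635),(.635,.70)): rep("guide",box(a,b,-.16,.16,.116,.13))
rep("cleats",box(.60,.67,-.13,.13,.025,.040)&(C.sum(1)>450))
rep("tape",box(.40,.53,-.13,-.0,.012,.03))
print(rect(P[box(.57,.70,-.16,.16,.01,.13)][:,:2]))
m=box(.60,.67,-.13,.16,.025,.042)&(C.sum(1)>380)
print(np.histogram(P[m][:,1],bins=np.arange(-.14,.14,.004)))
```

```text
mush (455.63702392578125, -314.3455810546875) 20.410247802734375 [0.09959534 0.10194285]
mush 391 [ 455.7 -314.8] [39.5 36.9] 66.4 mean [ 0.457  -0.3142  0.0995]
estopbox 1935 [ 455.4 -310.6] [86.7 81.9] 87.2 mean [ 0.46   -0.3119  0.0602]
sauce (582.3942260742188, -334.6451110839844) 35.830833435058594
tinA 990 [479.5  78.5] [66.5 42.9] 74.2 mean [0.4788 0.0793 0.0798]
binrim 3187 [474.  300.1] [151.2 155.1] 82.2 mean [0.4905 0.2998 0.0843]
tinB 243 [521.3 288. ] [60.2 36.1] 84.6 mean [0.5219 0.2869 0.086 ]
tinC 531 [635.7   4.3] [44.  73.6] 85.6 mean [0.6398 0.0007 0.1111]
lane 1521 [641.5   1.7] [242.2  98.2] 89.9 mean [0.6434 0.0013 0.1221]
guide 838 [598.7   2.2] [242.7  12.7] 89.9 mean [ 0.5977 -0.0023  0.1215]
guide 984 [683.7   1.6] [242.2  13.3] 89.7 mean [0.6842 0.0024 0.121 ]
cleats 58 [627.   -0.9] [ 48.5 202.2] 2.2 mean [ 0.6306 -0.0737  0.0366]
tape 1224 [476.5 -65.1] [92.6 92.3] 68.3 mean [ 0.4767 -0.0645  0.02  ]
(array([644.7,   2.6]), array([299.5, 110.4]), 89.7)
(array([ 0,  0,  0,  0,  0,  0,  0,  0,  0, 42, 28,  6,  0,  0,  0,  0,  0,
        0,  0,  0,  0,  0, 1
[... 827 characters left out ...]
0e-02, -8.00000000e-03, -4.00000000e-03,  1.11022302e-16,
        4.00000000e-03,  8.00000000e-03,  1.20000000e-02,  1.60000000e-02,
        2.00000000e-02,  2.40000000e-02,  2.80000000e-02,  3.20000000e-02,
        3.60000000e-02,  4.00000000e-02,  4.40000000e-02,  4.80000000e-02,
        5.20000000e-02,  5.60000000e-02,  6.00000000e-02,  6.40000000e-02,
        6.80000000e-02,  7.20000000e-02,  7.60000000e-02,  8.00000000e-02,
        8.40000000e-02,  8.80000000e-02,  9.20000000e-02,  9.60000000e-02,
        1.00000000e-01,  1.04000000e-01,  1.08000000e-01,  1.12000000e-01,
        1.16000000e-01,  1.20000000e-01,  1.24000000e-01,  1.28000000e-01,
        1.32000000e-01,  1.36000000e-01]))
```

```bash
python3 -m crank '[{"dp":[0.4,0.45,0],"angular":[0,0,0]},{"dp":[0.85,1,-0.1],"angular":[0,0,0]},{"dp":[0.85,1,-0.2],"angular":[0,0,0]},{"dp":[0.85,1,-0.3],"angular":[0,0,0]},{"dp":[0.85,1,-0.3],"angular":[0,0,0]},{"dp":[0.85,1,-0.3],"angular":[0,0,0]},{"dp":[0.85,1,-0.3],"angular":[0,0,0]},{"dp":[0.85,1,-0.3],"angular":[0,0,0]},{"dp":[0.8,0.9,-0.3],"angular":[0,0,0]},{"dp":[0.5,0.5,-0.3],"angular":[0,0,0]},{"dp":[0,0,0],"angular":[0,0,0]},{"dp":[0,0,0],"angular":[0,0,0]}]' 1 40
```

```text
t: 1.3
tcp_pos: [0.4578, -0.315, 0.1479]
tool_rot: [0.982, 0.187, -0.0, -0.0]
force: [-0.6, 0.3, -0.7]
finger_gap: -0.002
gripper_force: 0.0
```

```bash
python3 -m crank '[{"dp":[-0.05,0,-0.6],"angular":[0,0,0]},{"dp":[0,0,-0.3],"angular":[0,0,0]},{"dp":[0,0,-0.15],"angular":[0,0,0]},{"dp":[0,0,-0.1],"angular":[0,0,0]},{"dp":[0,0,-0.1],"angular":[0,0,0]},{"dp":[0,0,-0.1],"angular":[0,0,0]},{"dp":[0,0,0],"angular":[0,0,0]},{"dp":[0,0,0],"angular":[0,0,0]}]'
```

```text
t: 2.1
tcp_pos: [0.4563, -0.3164, 0.1076]
tool_rot: [0.983, 0.186, 0.0, 0.0]
force: [-0.9, -0.3, -1.1]
finger_gap: -0.002
gripper_force: 0.0
```

```bash
python3 -m crank '[{"dp":[0,0.05,-0.1],"angular":[0,0,0]},{"dp":[0,0,0],"angular":[0,0,0]}]'; python3 -m crank '[{"dp":[0,0,-0.1],"angular":[0,0,0]},{"dp":[0,0,0],"angular":[0,0,0]}]'
```

```text
t: 2.3
tcp_pos: [0.4561, -0.3144, 0.1043]
tool_rot: [0.983, 0.186, -0.0, -0.0]
force: [0.1, 0.3, 0.3]
finger_gap: -0.003
gripper_force: 0.0
t: 2.5
tcp_pos: [0.4561, -0.3146, 0.1012]
tool_rot: [0.983, 0.186, -0.0, -0.0]
force: [0.4, 0.3, -0.6]
finger_gap: -0.001
gripper_force: 0.0
```

Run:
```python
from station import vision
import cv2,numpy as np
a=vision.snapshot("side")["image"][90:230,340:480];b=vision.snapshot("scene")["image"][235:375,140:280]
cv2.imwrite("pics/c2.png",cv2.resize(np.hstack([a,b]),(800,400),interpolation=cv2.INTER_CUBIC))
```

```text
(no output)
```

View pics/c2.png

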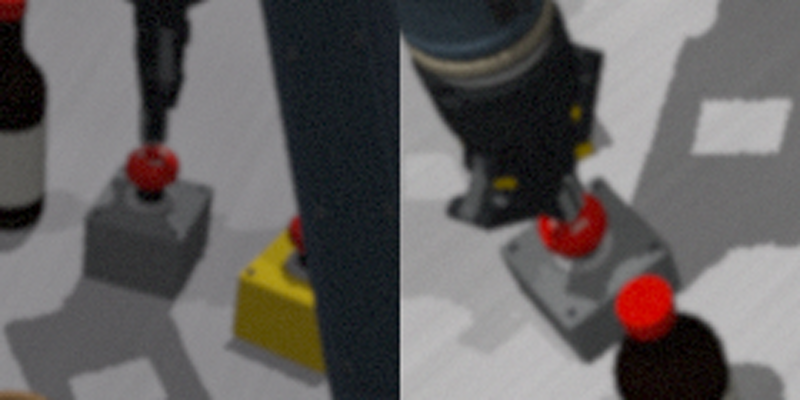

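The crop shows the shut fingertips at the mushroom head, (150,150) left and (570,210) right, about touching it. I'll keep going down in small steps and watch the force.

```bash
for i in 1 2; do python3 -m crank '[{"dp":[0,0,-0.07],"angular":[0,0,0]},{"dp":[0,0,0],"angular":[0,0,0]}]' | egrep 'tcp|force: \['; done
```

```text
tcp_pos: [0.4561, -0.3147, 0.0992]
force: [-0.4, -0.5, -0.2]
tcp_pos: [0.4561, -0.3147, 0.097]
force: [-0.1, -0.2, 0.4]
```

Run:
```python
from station import vision,sense
from h import *
for n in("scene","side"):
    d=vision.snapshot(n);P,C=cloud(d);C=C.astype(int)
    b=(abs(P[:,0]-.456)<.03)&(abs(P[:,1]+.3145)<.03)
    red=(C[:,2]>120)&(C[:,1]<70)&(C[:,0]<70)
    print(n,"red z",np.percentile(P[b&red][:,2],[5,50,90,98]).round(4), "red0",(b&red).sum())
    g=b&~red&(P[:,2]>.07)&(P[:,2]<.15)
    print(np.histogram(P[g][:,2],bins=np.arange(.07,.15,.005))[0], P[g&(P[:,2]<.12)].mean(0))
    p0,c0=cloud(dict(np.load(n+".npz")));c0=c0.astype(int)
    r0=(abs(p0[:,0]-.456)<.03)&(abs(p0[:,1]+.3145)<.03)&(c0[:,2]>120)&(c0[:,1]<70)&(c0[:,0]<70);print("before",np.percentile(p0[r0][:,2],[5,50,90,98]).round(4))
print(sense()["force"],sense()["tau"])
```

```text
scene red z [0.0972 0.0997 0.1014 0.103 ] red0 110
[ 0  0  0 29 43 88 34  0  7 20 26 23 25 24 17] [ 0.46584635 -0.31501077  0.09834312]
before [0.096  0.0997 0.1016 0.1025]
side red z [0.0953 0.0969 0.1004 0.1016] red0 8
[ 18   4  10  35  48 106  27   8  11  20  18  29  19  22  14] [ 0.45328623 -0.30261349  0.0959423 ]
before [0.0965 0.099  0.1007 0.1019]
[-0.32088561 -0.03268717 -0.06017839] [-1.45989168e-03 -4.14755845e+01 -1.15495017e+01 -2.23926459e-04
  2.56606836e-03 -4.02439341e-06]
```

```bash
for i in 1 2 3; do python3 -m crank '[{"dp":[0,0,-0.08],"angular":[0,0,0]},{"dp":[0,0,0],"angular":[0,0,0]}]' | egrep 'tcp|force: \['; done
```

```text
tcp_pos: [0.4561, -0.3147, 0.0946]
force: [-0.1, 0.6, 0.1]
tcp_pos: [0.4561, -0.3147, 0.0922]
force: [-0.3, -0.3, 0.5]
tcp_pos: [0.4561, -0.3147, 0.0898]
force: [-0.4, 1.1, 0.0]
```

Run:
```python
from station import vision,sense
from h import *
d=vision.snapshot("wrist");print(np.round(d["mount"],3).tolist(),d["mtx"][0])
P,C=cloud(d,d["mount"])
b=(abs(P[:,0])<.03)&(abs(P[:,1])<.04)
print(np.histogram(P[b][:,2],bins=np.arange(-.08,.1,.005)))
b2=b&(P[:,2]<.03)
np.savez("w1.npz",**d)
im=np.hstack([cv2.resize(d["image"],(400,300)),cv2.resize(cv2.cvtColor(np.clip(d["range_z"]*600,0,255).astype(np.uint8),cv2.COLOR_GRAY2BGR),(400,300))])
cv2.imwrite("pics/w1.png",im)
```

```text
[[-0.002, -0.961, -0.277, 0.071], [1.0, -0.001, -0.001, 0.0], [0.001, -0.277, 0.961, -0.155], [0.0, 0.0, 0.0, 1.0]] [339.6553064    0.         324.23323314]
(array([2622, 2763, 4828, 2234, 1425,  477,  643,  368,  416,  363,  363,
        292,  128, 1168, 1357,  251,  140,    0,    0,    0,  247, 7058,
        515,   28,   26,   23,   25,   19,   18,   19,   15,   17,   14,
        104,    6]), array([-8.0000000e-02, -7.5000000e-02, -7.0000000e-02, -6.5000000e-02,
       -6.0000000e-02, -5.5000000e-02, -5.0000000e-02, -4.5000000e-02,
       -4.0000000e-02, -3.5000000e-02, -3.0000000e-02, -2.5000000e-02,
       -2.0000000e-02, -1.5000000e-02, -1.0000000e-02, -5.0000000e-03,
        6.9388939e-17,  5.0000000e-03,  1.0000000e-02,  1.5000000e-02,
        2.0000000e-02,  2.5000000e-02,  3.0000000e-02,  3.5000000e-02,
        4.0000000e-02,  4.5000000e-02,  5.0000000e-02,  5.5000000e-02,
        6.0000000e-02,  6.5000000e-02,  7.0000000e-02,  7.5000000e-02,
        8.0000000e-02,  8.5000000e-02,  9.0000000e-02,  9.5000000e-02]))
```

View pics/w1.png

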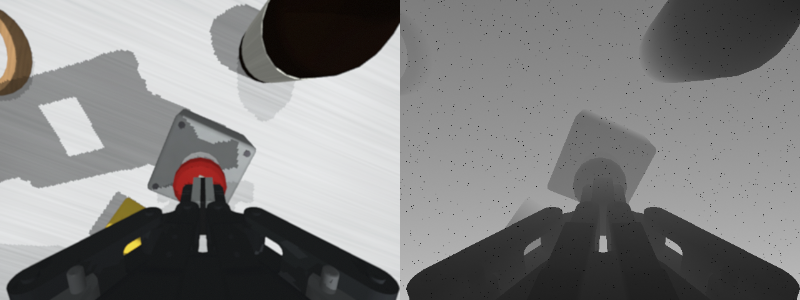

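The wrist view shows the shut tips at about (202,178), just over the red head, with the grey box around them and the sauce bottle clear at upper right. I'll read the depths along that column.

Run:
```python
from h import *
d=dict(np.load("w1.npz"));K=d["mtx"];T=d["mount"]
for u in (300,310,316,322,330,338):
  print(u,end=": ")
  for v in range(250,345,8):
    z=d["range_z"][v,u];p=T[:3,:3]@np.array([(u-K[0,2])*z/K[0,0],(v-K[1,2])*z/K[1,1],z])+T[:3,3]
    print(v,(p*1000).round().astype(int).tolist(),d["image"][v,u].tolist()[2],end=" ")
  print()
```

```text
300: 250 [14, -13, 25] 135 258 [18, -11, 1] 113 266 [17, -11, -8] 148 274 [14, -11, -10] 163 282 [10, -11, -9] 162 290 [6, -11, -11] 158 298 [8, -10, -22] 26 306 [7, -10, -29] 31 314 [8, -9, -37] 25 322 [13, -8, -52] 26 330 [14, -7, -59] 29 338 [13, -7, -61] 25 
310: 250 [14, -8, 25] 149 258 [20, -6, -6] 120 266 [17, -6, -10] 153 274 [14, -6, -10] 165 282 [10, -6, -11] 160 290 [11, -6, -22] 100 298 [12, -5, -31] 97 306 [12, -5, -37] 96 314 [12, -5, -44] 96 322 [12, -5, -50] 78 330 [13, -4, -57] 26 338 [13, -4, -61] 25 
316: 250 [14, -4, 24] 125 258 [20, -4, -6] 132 266 [18, -3, -10] 150 274 [14, -3, -11] 164 282 [10, -4, -10] 159 290 [11, -3, -22] 96 298 [12, -3, -32] 97 306 [12, -3, -38] 97 314 [12, -3, -45] 96 322 [12, -3, -50] 114 330 [12, -2, -56] 23 338 [13, -2, -61] 24 
322: 250 [14, -1, 25] 144 258 [20, -1, -6] 137 266 [17, -1, -8] 159 274 [14, -1, -11] 165 282 [11, -1, -12] 163 290 [12, -1, -23] 29 298 [11, -1, -29] 24 306 [12, -1, -38] 23 314 [11, -1, -44] 22 322 [12, 0, -50] 27 330 [8, 0, -49] 27 338 [5, 0, -50] 27 
330: 250 [14, 3, 24] 141 258 [19, 3, -4] 119 266 [18, 3, -10] 145 274 [14, 3, -11] 166 282 [10, 3, -10] 159 290 [12, 3, -24] 97 298 [12, 3, -31] 97 306 [12, 2, -38] 94 314 [12, 2, -44] 92 322 [11, 2, -49] 104 330 [9, 2, -50] 82 338 [9, 2, -55] 25 
338: 250 [14, 8, 24] 146 258 [19, 7, -1] 115 266 [17, 7, -8] 148 274 [14, 7, -11] 163 282 [10, 7, -10] 159 290 [12, 6, -23] 97 298 [12, 6, -31] 97 306 [12, 6, -38] 97 314 [12, 5, -44] 97 322 [12, 5, -50] 93 330 [12, 5, -55] 25 338 [13, 5, -61] 24
```

The wrist depth puts the shut tips about 17 mm behind the reported TCP, not ahead of it, with the head top at world z 0.101. Contact should come at TCP z of about 0.084. I'll go down in steps and let the force calibrate it.

```bash
for i in 1 2 3 4; do python3 -m crank '[{"dp":[0,0,-0.08],"angular":[0,0,0]},{"dp":[0,0,0],"angular":[0,0,0]}]' | egrep 'tcp|force: \['; done
```

```text
tcp_pos: [0.4563, -0.3149, 0.0879]
force: [-0.3, 0.7, 2.8]
tcp_pos: [0.4563, -0.3149, 0.0855]
force: [-1.3, 1.3, 3.6]
tcp_pos: [0.4563, -0.3149, 0.0829]
force: [-0.8, 0.6, 3.1]
tcp_pos: [0.4563, -0.3148, 0.0802]
force: [0.3, 0.6, 0.7]
```

```bash
for i in 1 2 3; do python3 -m crank '[{"dp":[0,0,-0.06],"angular":[0,0,0]},{"dp":[0,0,0],"angular":[0,0,0]}]' | egrep 'tcp|force: \['; done
```

```text
tcp_pos: [0.4563, -0.3149, 0.0786]
force: [-0.1, 0.7, 5.0]
tcp_pos: [0.4563, -0.3149, 0.0774]
force: [-0.8, 0.9, 7.1]
tcp_pos: [0.4565, -0.315, 0.0771]
force: [-2.1, 1.7, 17.7]
```

The 17.7 N reading means the end stop. It also calibrates the tips when shut: they sit at TCP z + 12 mm. I'll lift and check the latch.

```bash
python3 -m crank '[{"dp":[0,0,0.3],"angular":[0,0,0]},{"dp":[0,0,0.8],"angular":[0,0,0]},{"dp":[0,0,1],"angular":[0,0,0]},{"dp":[0,0,1],"angular":[0,0,0]},{"dp":[0,0,0.3],"angular":[0,0,0]},{"dp":[0,0,0],"angular":[0,0,0]}]' 0
python3 - <<'E'
from station import vision,sense
from h import *
d=vision.snapshot("wrist");np.savez("w2.npz",**d)
d2=vision.snapshot("scene");P,C=cloud(d2);C=C.astype(int)
r=(abs(P[:,0]-.456)<.03)&(abs(P[:,1]+.3145)<.03)&(C[:,2]>120)&(C[:,1]<70)&(C[:,0]<70);print("head z",np.percentile(P[r][:,2],[50,90,98]))
K=d["mtx"];T=d["mount"]
P,C=cloud(d,T)
f=(P[:,2]<.02)&(abs(P[:,0])<.03)&(abs(P[:,1])<.07)
print("fingers z hist",np.histogram(P[f][:,2],bins=np.arange(-.1,.02,.005)))
for s in (-1,1):
  g=f&(s*P[:,1]>.03)&(P[:,2]>-.07);print(s,P[g].min(0),P[g].max(0),np.percentile(P[g],[98],axis=0))
E
```

```text
t: 5.75
tcp_pos: [0.4568, -0.3153, 0.1781]
tool_rot: [0.983, 0.186, 0.001, 0.001]
force: [-0.3, -0.7, 0.3]
finger_gap: 0.992
gripper_force: 0.0
head z [0.09060452 0.09258767 0.09344358]
fingers z hist (array([9219, 8925, 6242, 5965, 7452, 2455,  755, 1009,  857, 1097,  990,
        900,  782,  650,  339,    5,    0,    0,    0,    0,    0,    0,
          0]), array([-1.00000000e-01, -9.50000000e-02, -9.00000000e-02, -8.50000000e-02,
       -8.00000000e-02, -7.50000000e-02, -7.00000000e-02, -6.50000000e-02,
       -6.00000000e-02, -5.50000000e-02, -5.00000000e-02, -4.50000000e-02,
       -4.00000000e-02, -3.50000000e-02, -3.00000000e-02, -2.50000000e-02,
       -2.00000000e-02, -1.50000000e-02, -1.00000000e-02, -5.00000000e-03,
        8.32667268e-17,  5.00000000e-03,  1.00000000e-02,  1.50000000e-02]))
-1 [-0.01106847 -0.06601856 -0.06998518] [ 0.01526694 -0.04132665 -0.02422187] [[ 0.01336435 -0.04160151 -0.02772964]]
1 [-0.01101681  0.0420773  -0.06999041] [ 0.01480481  0.06959752 -0.02402507] [[ 0.01328623  0.06076829 -0.0276743 ]]
```

The latch holds: the head top is at 0.0925. Tips when open sit at TCP z + 25 mm, which agrees with the 13 mm swing. On to tin_a at (0.479, 0.079), long axis at 74°, so tool yaw goes from 21.4° to 74.2°.

```bash
python3 -m crank '[{"dp":[0,0.4,0],"angular":[0,0,2]},{"dp":[0.05,0.9,0],"angular":[0,0,3.6]},{"dp":[0.05,0.95,-0.15],"angular":[0,0,3.6]},{"dp":[0.05,0.95,-0.15],"angular":[0,0,3.6]},{"dp":[0.05,0.95,-0.15],"angular":[0,0,3.6]},{"dp":[0.05,0.95,-0.15],"angular":[0,0,3.6]},{"dp":[0.05,0.95,-0.15],"angular":[0,0,3.6]},{"dp":[0.05,0.95,-0.15],"angular":[0,0,3.6]},{"dp":[0.05,0.95,-0.15],"angular":[0,0,3.6]},{"dp":[0.05,0.95,-0.15],"angular":[0,0,3.6]},{"dp":[0.05,0.95,-0.15],"angular":[0,0,3.6]},{"dp":[0.05,0.95,-0.15],"angular":[0,0,3.6]},{"dp":[0.1,0.95,-0.15],"angular":[0,0,3.6]},{"dp":[0.1,0.9,-0.15],"angular":[0,0,3.6]},{"dp":[0,0.5,-0.15],"angular":[0,0,3.6]},{"dp":[0,0,0],"angular":[0,0,0]},{"dp":[0,0,0],"angular":[0,0,0]}]' 0
cat >> h.py <<'E'
from scipy.spatial.transform import Rotation as R
def wrist():
    from station import sense,vision
    s=sense();d=vision.snapshot("wrist");T=np.eye(4);T[:3,:3]=R.from_quat(s["tool_rot"]).as_matrix();T[:3,3]=s["tcp_pos"]
    P,C=cloud(d,T@d["mount"]);x=T[:3,0];print("tcp",s["tcp_pos"].round(4),"yaw",np.degrees(np.arctan2(x[1],x[0])).round(1),"tilt",np.degrees(np.arccos(-T[2,2])).round(2))
    return d,P,C.astype(int)
E
python3 - <<'E'
from h import *
d,P,C=wrist()
for z0,z1 in ((.076,.084),(.1,.118)):
    m=(abs(P[:,0]-.479)<.06)&(abs(P[:,1]-.079)<.06)&(P[:,2]>z0)&(P[:,2]<z1)&(C.sum(1)>250)
    print(m.sum(),rect(P[m][:,:2]) if m.sum()>5 else 0)
cv2.imwrite("pics/w3.png",d["image"])
E
```

```text
t: 7.55
tcp_pos: [0.4776, 0.08, 0.1178]
tool_rot: [0.799, 0.601, -0.001, -0.001]
force: [-0.6, -0.4, -0.3]
finger_gap: 0.996
gripper_force: 0.0
tcp [0.4776 0.08   0.1178] yaw 73.9 tilt 0.14
5964 (array([479.1,  78.3]), array([61.2, 38.1]), 73.6)
0 0
```

View pics/w3.png

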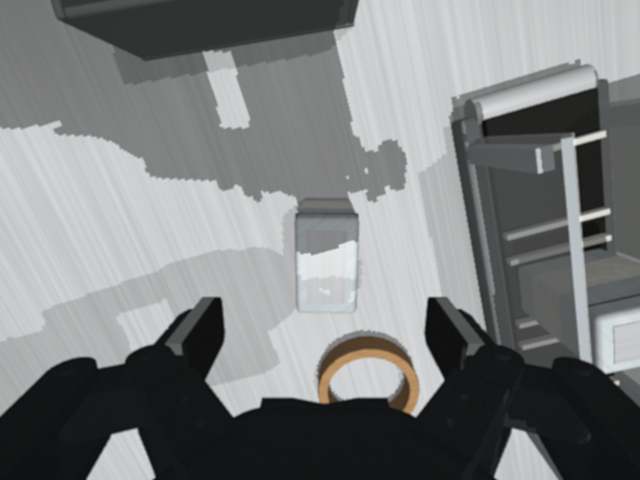

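The tin is centred between the fingers at pixel (327,260) and measures 61x38 mm at (479.1, 78.3), 73.6°. The tape at (368,380) lies ahead of the lane side and is clear of the finger path. Descending to grasp.

```bash
python3 -m crank '[{"dp":[0.05,-0.06,-0.5],"angular":[0,0,0]},{"dp":[0,0,-0.7],"angular":[0,0,0]},{"dp":[0,0,-0.7],"angular":[0,0,0]},{"dp":[0,0,-0.7],"angular":[0,0,0]},{"dp":[0,0,-0.5],"angular":[0,0,0]},{"dp":[0,0,-0.17],"angular":[0,0,0]},{"dp":[0,0,0],"angular":[0,0,0]}]' 0
python3 -m crank '[{"dp":[0,0,0],"angular":[0,0,0]},{"dp":[0,0,0],"angular":[0,0,0]},{"dp":[0,0,0],"angular":[0,0,0]},{"dp":[0,0,0],"angular":[0,0,0]},{"dp":[0,0,0],"angular":[0,0,0]},{"dp":[0,0,0],"angular":[0,0,0]},{"dp":[0,0,0],"angular":[0,0,0]}]' 1 50
```

```text
t: 8.3
tcp_pos: [0.4799, 0.0771, 0.02]
tool_rot: [0.8, 0.6, -0.001, -0.0]
force: [-0.4, 0.5, 0.5]
finger_gap: 0.999
gripper_force: 0.0
t: 9.0
tcp_pos: [0.4802, 0.078, 0.0213]
tool_rot: [0.8, 0.601, 0.0, 0.0]
force: [-1.8, 0.3, 6.5]
finger_gap: 0.438
gripper_force: 51.0
```

```bash
python3 -m crank '[{"dp":[0,0,0.4],"angular":[0,0,0]},{"dp":[0,0,0.8],"angular":[0,0,-2]},{"dp":[0,0,1],"angular":[0,0,-5.2]},{"dp":[0.2,-0.2,1],"angular":[0,0,-5.2]},{"dp":[0.4,-0.4,1],"angular":[0,0,-5.2]},{"dp":[0.5,-0.5,0.8],"angular":[0,0,-5.2]},{"dp":[0.5,-0.5,0],"angular":[0,0,-5.2]},{"dp":[0.5,-0.5,0],"angular":[0,0,-5.2]},{"dp":[0.5,-0.5,0],"angular":[0,0,-5.2]},{"dp":[0.5,-0.5,0],"angular":[0,0,-5.2]},{"dp":[0.5,-0.5,0],"angular":[0,0,-5.2]},{"dp":[0.5,-0.5,0],"angular":[0,0,-5.2]},{"dp":[0.5,-0.5,0],"angular":[0,0,-5.2]},{"dp":[0.4,-0.4,0],"angular":[0,0,-5.2]},{"dp":[0.4,-0.2,0],"angular":[0,0,-5.2]},{"dp":[0.2,-0.1,0],"angular":[0,0,-4.3]},{"dp":[0,0,0],"angular":[0,0,0]},{"dp":[0,0,0],"angular":[0,0,0]}]'
python3 - <<'E'
from h import *
d,P,C=wrist()
# guides lips from wrist, lane far region
for a,b in ((.58,.635),(.65,.71)):
    m=(P[:,0]>a)&(P[:,0]<b)&(P[:,1]>-.16)&(P[:,1]<.16)&(P[:,2]>.116)&(P[:,2]<.13)
    if m.sum()>20:print("guide",m.sum(),rect(P[m][:,:2]),P[m].min(0).round(3),P[m].max(0).round(3))
m=(abs(P[:,0]-.64)<.045)&(abs(P[:,1]-.002)<.03)&(P[:,2]>.1)&(P[:,2]<.116);print("tinC?",m.sum(),P[m].min(0).round(3),P[m].max(0).round(3))
cv2.imwrite("pics/w4.png",d["image"])
E
```

```text
t: 10.8
tcp_pos: [0.6473, -0.0807, 0.1703]
tool_rot: [1.0, 0.0, -0.001, -0.0]
force: [-0.5, 0.4, -1.9]
finger_gap: 0.44
gripper_force: 50.7
tcp [ 0.6473 -0.0807  0.1703] yaw 0.0 tilt 0.1
guide 3582 (array([599.1,  50.3]), array([143.6,  12.5]), 89.7) [ 0.593 -0.022  0.116] [0.605 0.122 0.126]
guide 5234 (array([6.84e+02, 6.00e-01]), array([239.1,  10.7]), 89.7) [ 0.678 -0.119  0.116] [0.69  0.12  0.127]
tinC? 6389 [ 0.602 -0.027  0.1  ] [0.68  0.032 0.116]
```

View pics/w4.png

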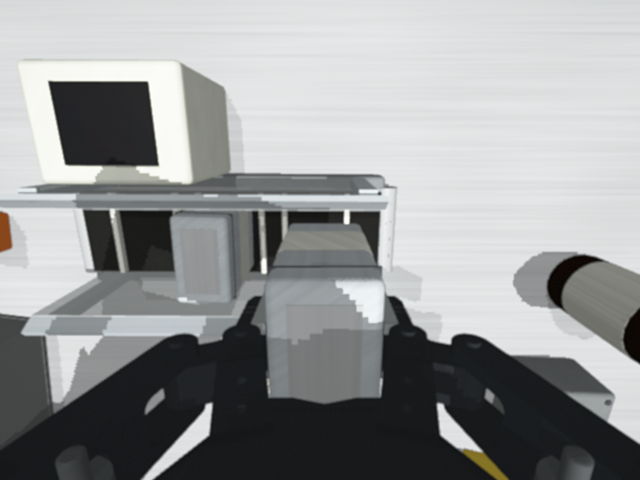

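The view shows the tin held upright at (325,330). The lane's guides run along rows 190 to 330, tin_c is at (203,255), and pocket0's belt is to its right at (315,230). The lane centre measures (0.6415, 0.001). I'll shift over pocket0 and measure the held tin.

```bash
python3 -m crank '[{"dp":[-0.1,0.13,0],"angular":[0,0,0]},{"dp":[-0.09,0.13,0],"angular":[0,0,0]},{"dp":[0,0,0],"angular":[0,0,0]},{"dp":[0,0,0],"angular":[0,0,0]}]'
python3 - <<'E'
from h import *
d,P,C=wrist()
m=(abs(P[:,0]-.6415)<.05)&(abs(P[:,1]+.073)<.035)&(P[:,2]>.2)&(P[:,2]<.26)&(C.sum(1)>200)
print(np.histogram(P[m][:,2],bins=np.arange(.2,.262,.004)));z=np.percentile(P[m][:,2],90);m&=P[:,2]>z-.006
print(z,rect(P[m][:,:2]))
E
```

```text
t: 11.25
tcp_pos: [0.6423, -0.0729, 0.1706]
tool_rot: [1.0, -0.0, -0.0, 0.0]
force: [-0.4, -0.5, -2.3]
finger_gap: 0.441
gripper_force: 50.7
tcp [ 0.6423 -0.0729  0.1706] yaw -0.0 tilt 0.0
(array([  351,   398,   451,   509,   630,   754,   854, 13627,    45,
           1,     0,     0,     0,     5,    32]), array([0.2  , 0.204, 0.208, 0.212, 0.216, 0.22 , 0.224, 0.228, 0.232,
       0.236, 0.24 , 0.244, 0.248, 0.252, 0.256, 0.26 ]))
0.23108252936743598 (array([651.5, -74.1]), array([67.7, 45.4]), 89.5)
```

```bash
python3 -m crank '[{"dp":[-0.03,0,-0.4],"angular":[0,0,0]},{"dp":[0,0,-0.6],"angular":[0,0,0]},{"dp":[0,0,-0.6],"angular":[0,0,0]},{"dp":[0,0,-0.6],"angular":[0,0,0]},{"dp":[0,0,-0.6],"angular":[0,0,0]},{"dp":[0,0,-0.5],"angular":[0,0,0]},{"dp":[0,0,-0.3],"angular":[0,0,0]},{"dp":[0,0,-0.2],"angular":[0,0,0]},{"dp":[0,0,-0.1],"angular":[0,0,0]},{"dp":[0,0,0],"angular":[0,0,0]},{"dp":[0,0,0],"angular":[0,0,0]}]'
```

```text
t: 12.4
tcp_pos: [0.6422, -0.0735, 0.0542]
tool_rot: [1.0, -0.001, 0.001, 0.0]
force: [-0.3, -0.1, -2.0]
finger_gap: 0.436
gripper_force: 50.7
```

```bash
for i in 1 2 3; do python3 -m crank '[{"dp":[0,0,-0.045],"angular":[0,0,0]},{"dp":[0,0,0],"angular":[0,0,0]}]'| egrep 'tcp|force: \['; done
```

```text
tcp_pos: [0.6419, -0.0733, 0.0526]
force: [-0.1, -0.6, -2.7]
tcp_pos: [0.6421, -0.0734, 0.0514]
force: [1.0, -0.3, 0.5]
tcp_pos: [0.6421, -0.0733, 0.0513]
force: [-2.3, 0.7, 7.2]
```

Contact with the belt. I'll release with a limited opening and rise.

```bash
python3 -m crank '[{"dp":[0,0,0.05],"angular":[0,0,0]},{"dp":[0,0,0],"angular":[0,0,0]},{"dp":[0,0,0],"angular":[0,0,0]},{"dp":[0,0,0],"angular":[0,0,0]},{"dp":[0,0,0.2],"angular":[0,0,0]},{"dp":[0,0,0.6],"angular":[0,0,0]},{"dp":[0,0,1],"angular":[0,0,0]},{"dp":[0,0,1],"angular":[0,0,0]},{"dp":[0,0,1],"angular":[0,0,0]},{"dp":[0,0,0.5],"angular":[0,0,0]},{"dp":[0,0,0],"angular":[0,0,0]}]' 0.38
python3 - <<'E'
from h import *
d,P,C=wrist()
m=(abs(P[:,0]-.6415)<.036)&(abs(P[:,1]+.073)<.03)&(P[:,2]>.09)&(P[:,2]<.13)&(C.sum(1)>200)
z=np.median(P[m][:,2]);m&=abs(P[:,2]-z)<.004;print("tinA top",z,rect(P[m][:,:2]))
m=(abs(P[:,0]-.6415)<.036)&(abs(P[:,1]-.001)<.03)&(P[:,2]>.106)&(P[:,2]<.114)&(C.sum(1)>200)
print("tinC top",rect(P[m][:,:2]))
m=(P[:,0]>.4)&(P[:,0]<.58)&(P[:,1]>.2)&(P[:,1]<.4)&(P[:,2]>.08)&(P[:,2]<.09);print("bin",m.sum(),rect(P[m][:,:2]) if m.sum()>5 else 0)
E
```

```text
t: 14.1
tcp_pos: [0.6436, -0.0738, 0.1834]
tool_rot: [1.0, -0.001, 0.003, 0.001]
force: [-0.1, -0.0, 0.3]
finger_gap: 0.624
gripper_force: 0.0
tcp [ 0.6436 -0.0738  0.1834] yaw -0.1 tilt 0.39
tinA top 0.11105709697915607 (array([642.8, -73.5]), array([38. , 61.6]), 89.9)
tinC top (array([642.4,   2. ]), array([38.3, 61.7]), 88.1)
bin 46 (array([458.9, 228.4]), array([ 2.4, 32.3]), 77.5)
```

tin_a stands at (642.8, -73.5) on the belt, square and within about 1.5 mm. Next is tin_b in the bin: move above it with the tool at -7°.

```bash
python3 -m crank '[{"dp":[-0.1,0.4,0],"angular":[0,0,0]},{"dp":[-0.3,0.9,0],"angular":[0,0,-0.6]},{"dp":[-0.32,0.95,0],"angular":[0,0,-0.6]},{"dp":[-0.32,0.95,0],"angular":[0,0,-0.6]},{"dp":[-0.32,0.95,0],"angular":[0,0,-0.6]},{"dp":[-0.32,0.95,0],"angular":[0,0,-0.6]},{"dp":[-0.32,0.95,0],"angular":[0,0,-0.6]},{"dp":[-0.32,0.95,0],"angular":[0,0,-0.6]},{"dp":[-0.32,0.95,0],"angular":[0,0,-0.6]},{"dp":[-0.32,0.95,0],"angular":[0,0,-0.6]},{"dp":[-0.32,0.95,0],"angular":[0,0,-0.6]},{"dp":[-0.32,0.9,0],"angular":[0,0,-0.6]},{"dp":[-0.3,0.8,-0.2],"angular":[0,0,-0.6]},{"dp":[-0.2,0.5,-0.4],"angular":[0,0,-0.4]},{"dp":[0,0,-0.2],"angular":[0,0,0]},{"dp":[0,0,0],"angular":[0,0,0]},{"dp":[0,0,0],"angular":[0,0,0]}]' 0.1
python3 - <<'E'
from h import *
d,P,C=wrist()
m=(abs(P[:,0]-.521)<.045)&(abs(P[:,1]-.288)<.05)&(P[:,2]>.08)&(P[:,2]<.09)
print("all",m.sum(),rect(P[m][:,:2]))
L=m&(C.sum(1)>330);print("tinB",L.sum(),rect(P[L][:,:2]),np.median(P[L][:,2]))
m=(P[:,0]>.38)&(P[:,0]<.58)&(P[:,1]>.19)&(P[:,1]<.41)&(P[:,2]>.08)&(P[:,2]<.09);print("bin",rect(P[m][:,:2]))
cv2.imwrite("pics/w5.png",d["image"])
E
```

```text
t: 15.85
tcp_pos: [0.5185, 0.2874, 0.1553]
tool_rot: [0.998, -0.067, -0.001, 0.0]
force: [0.3, -0.4, -0.8]
finger_gap: 0.901
gripper_force: 0.0
tcp [0.5185 0.2874 0.1553] yaw -7.7 tilt 0.08
all 5986 (array([526.1, 290.8]), array([101. ,  46.5]), 82.1)
tinB 5366 (array([524.5, 281.4]), array([82. , 45.9]), 82.4) 0.08602623861788325
bin (array([473.6, 300.6]), array([146.9, 153.1]), 82.1)
```

View pics/w5.png

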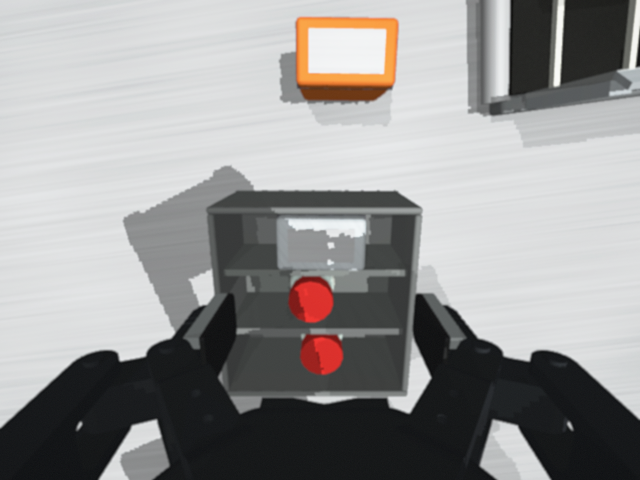

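tin_b is at pixel (321,243) in the far slot, with the red-capped jars in the other two slots and the orange decoy at (347,52). The bin is at (473.8, 300.4), yaw -7.9°, so the target is (0.5217, 0.289).

```bash
python3 -m crank '[{"dp":[0.11,0.05,-0.5],"angular":[0,0,-0.2]},{"dp":[0,0,-0.8],"angular":[0,0,0]},{"dp":[0,0,-0.8],"angular":[0,0,0]},{"dp":[0,0,-0.6],"angular":[0,0,0]},{"dp":[0,0,-0.3],"angular":[0,0,0]},{"dp":[0,0,0],"angular":[0,0,0]},{"dp":[0,0,0],"angular":[0,0,0]}]'
python3 -m crank '[{"dp":[0,0,-0.3],"angular":[0,0,0]},{"dp":[0,0,-0.3],"angular":[0,0,0]},{"dp":[0,0,0],"angular":[0,0,0]}]'
```

```text
t: 16.6
tcp_pos: [0.5226, 0.2896, 0.0662]
tool_rot: [0.998, -0.069, 0.0, -0.0]
force: [0.1, -0.4, -0.3]
finger_gap: 0.9
gripper_force: 0.0
t: 16.9
tcp_pos: [0.5211, 0.2894, 0.0469]
tool_rot: [0.998, -0.069, -0.001, 0.0]
force: [-0.0, 0.7, 0.3]
finger_gap: 0.897
gripper_force: 0.0
```

```bash
python3 -m crank '[{"dp":[0,0,-0.4],"angular":[0,0,0]},{"dp":[0,0,-0.4],"angular":[0,0,0]},{"dp":[0,0,0],"angular":[0,0,0]}]'
python3 -m crank '[{"dp":[0,0,0],"angular":[0,0,0]},{"dp":[0,0,0],"angular":[0,0,0]},{"dp":[0,0,0],"angular":[0,0,0]},{"dp":[0,0,0],"angular":[0,0,0]},{"dp":[0,0,0],"angular":[0,0,0]}]' 1 50
```

```text
t: 17.2
tcp_pos: [0.5204, 0.2892, 0.0218]
tool_rot: [0.998, -0.069, -0.002, 0.001]
force: [-0.3, 1.4, 0.2]
finger_gap: 0.901
gripper_force: 0.0
t: 17.7
tcp_pos: [0.5219, 0.2897, 0.024]
tool_rot: [0.998, -0.069, -0.0, -0.0]
force: [0.2, -0.2, -1.5]
finger_gap: 0.718
gripper_force: 55.2
```

```bash
python3 -m crank '[{"dp":[0,0,0.3],"angular":[0,0,0]},{"dp":[0,0,0.7],"angular":[0,0,0]},{"dp":[0,0,1],"angular":[0,0,0]},{"dp":[0,0,1],"angular":[0,0,0]},{"dp":[0,0,0.6],"angular":[0,0,0]},{"dp":[-0.1,-0.4,0],"angular":[0,0,0]},{"dp":[-0.15,-0.85,0],"angular":[0,0,0]},{"dp":[-0.15,-0.9,0],"angular":[0,0,0]},{"dp":[-0.15,-0.9,0],"angular":[0,0,0]},{"dp":[-0.15,-0.9,0],"angular":[0,0,0]},{"dp":[-0.15,-0.9,-0.2],"angular":[0,0,0]},{"dp":[-0.15,-0.9,-0.4],"angular":[0,0,0]},{"dp":[-0.05,-0.6,-0.6],"angular":[0,0,0]},{"dp":[0,-0.3,-0.8],"angular":[0,0,0]},{"dp":[0,0,-0.7],"angular":[0,0,0]},{"dp":[0,0,-0.4],"angular":[0,0,0]},{"dp":[0,0,-0.3],"angular":[0,0,0]},{"dp":[0,0,0],"angular":[0,0,0]},{"dp":[0,0,0],"angular":[0,0,0]}]'
```

```text
t: 19.6
tcp_pos: [0.4906, 0.0904, 0.0302]
tool_rot: [0.998, -0.068, 0.0, 0.0]
force: [0.2, 0.0, -1.6]
finger_gap: 0.72
gripper_force: 55.3
```

```bash
python3 -m crank '[{"dp":[0,0,-0.2],"angular":[0,0,0]},{"dp":[0,0,-0.1],"angular":[0,0,0]},{"dp":[0,0,0],"angular":[0,0,0]}]'| egrep 'tcp|force: \['; for i in 1 2; do python3 -m crank '[{"dp":[0,0,-0.05],"angular":[0,0,0]},{"dp":[0,0,0],"angular":[0,0,0]}]'| egrep 'tcp|force: \['; done
```

```text
tcp_pos: [0.4904, 0.0903, 0.0209]
force: [-0.6, -0.0, -2.0]
tcp_pos: [0.4905, 0.0902, 0.0195]
force: [0.2, -0.4, -2.1]
tcp_pos: [0.4907, 0.0902, 0.0185]
force: [-0.5, -0.3, 3.5]
```

```bash
python3 -m crank '[{"dp":[0,0,0],"angular":[0,0,0]},{"dp":[0,0,0],"angular":[0,0,0]},{"dp":[0,0,0],"angular":[0,0,0]},{"dp":[0,0,0.4],"angular":[0,0,0]},{"dp":[0,0,0.9],"angular":[0,0,0]},{"dp":[0,0,1],"angular":[0,0,0]},{"dp":[0,0,0.6],"angular":[0,0,8]},{"dp":[0,0,0.3],"angular":[0,0,8]},{"dp":[0,0,0],"angular":[0,0,8]},{"dp":[0,0,0],"angular":[0,0,8]},{"dp":[0,0,0],"angular":[0,0,8]},{"dp":[0,0,0],"angular":[0,0,8]},{"dp":[0,0,0],"angular":[0,0,8]},{"dp":[0,0,0],"angular":[0,0,8]},{"dp":[0,0,0],"angular":[0,0,8]},{"dp":[0,0,0],"angular":[0,0,8]},{"dp":[0,0,0],"angular":[0,0,8]},{"dp":[0,0,0],"angular":[0,0,2]},{"dp":[0,0,0],"angular":[0,0,0]},{"dp":[0,0,0],"angular":[0,0,0]}]' 0
python3 - <<'E'
from h import *
d,P,C=wrist()
m=(abs(P[:,0]-.49)<.06)&(abs(P[:,1]-.09)<.06)&(P[:,2]>.076)&(P[:,2]<.085)&(C.sum(1)>250)
print(m.sum(),rect(P[m][:,:2]))
E
```

```text
t: 22.3
tcp_pos: [0.4904, 0.0902, 0.1145]
tool_rot: [0.754, 0.657, 0.0, 0.0]
force: [0.1, -0.3, 0.5]
finger_gap: 1.003
gripper_force: 0.0
tcp [0.4904 0.0902 0.1145] yaw 82.1 tilt 0.03
6195 (array([491.6,  90.5]), array([61.7, 38.1]), 81.5)
```

```bash
python3 -m crank '[{"dp":[0.03,0,-0.5],"angular":[0,0,-0.5]},{"dp":[0,0,-0.7],"angular":[0,0,0]},{"dp":[0,0,-0.7],"angular":[0,0,0]},{"dp":[0,0,-0.7],"angular":[0,0,0]},{"dp":[0,0,-0.4],"angular":[0,0,0]},{"dp":[0,0,-0.15],"angular":[0,0,0]},{"dp":[0,0,0],"angular":[0,0,0]}]' 0
python3 -m crank '[{"dp":[0,0,0],"angular":[0,0,0]},{"dp":[0,0,0],"angular":[0,0,0]},{"dp":[0,0,0],"angular":[0,0,0]},{"dp":[0,0,0],"angular":[0,0,0]},{"dp":[0,0,0],"angular":[0,0,0]},{"dp":[0,0,0],"angular":[0,0,0]},{"dp":[0,0,0],"angular":[0,0,0]}]' 1 50
```

```text
t: 23.05
tcp_pos: [0.4913, 0.0902, 0.0192]
tool_rot: [0.757, 0.653, -0.0, -0.0]
force: [0.1, 0.0, 0.8]
finger_gap: 0.999
gripper_force: 0.0
t: 23.75
tcp_pos: [0.4916, 0.0902, 0.0202]
tool_rot: [0.757, 0.654, 0.0, 0.0]
force: [-0.5, 0.1, 6.3]
finger_gap: 0.439
gripper_force: 50.9
```

```bash
python3 -m crank '[{"dp":[0,0,0.4],"angular":[0,0,0]},{"dp":[0,0,0.8],"angular":[0,0,-3]},{"dp":[0,0,1],"angular":[0,0,-6]},{"dp":[0,0,1],"angular":[0,0,-6]},{"dp":[0.1,0,1],"angular":[0,0,-6]},{"dp":[0.3,0,0.8],"angular":[0,0,-6]},{"dp":[0.4,0,0],"angular":[0,0,-6]},{"dp":[0.5,-0.1,0],"angular":[0,0,-6]},{"dp":[0.5,-0.1,0],"angular":[0,0,-6]},{"dp":[0.5,-0.1,0],"angular":[0,0,-6]},{"dp":[0.5,-0.1,0],"angular":[0,0,-6]},{"dp":[0.5,-0.1,0],"angular":[0,0,-6]},{"dp":[0.5,0,0],"angular":[0,0,-6]},{"dp":[0.5,0,0],"angular":[0,0,-6]},{"dp":[0.4,0,0],"angular":[0,0,-4]},{"dp":[0.3,0,0],"angular":[0,0,-2.6]},{"dp":[0,0,0],"angular":[0,0,0]},{"dp":[0,0,0],"angular":[0,0,0]}]'
```

```text
t: 25.55
tcp_pos: [0.6403, 0.0753, 0.1692]
tool_rot: [1.0, 0.001, -0.001, -0.0]
force: [0.0, -0.3, -2.1]
finger_gap: 0.439
gripper_force: 50.6
```

```bash
python3 -m crank '[{"dp":[0.05,0,-0.4],"angular":[0,0,0]},{"dp":[0,0,-0.6],"angular":[0,0,0]},{"dp":[0,0,-0.6],"angular":[0,0,0]},{"dp":[0,0,-0.6],"angular":[0,0,0]},{"dp":[0,0,-0.6],"angular":[0,0,0]},{"dp":[0,0,-0.5],"angular":[0,0,0]},{"dp":[0,0,-0.3],"angular":[0,0,0]},{"dp":[0,0,-0.15],"angular":[0,0,0]},{"dp":[0,0,-0.1],"angular":[0,0,0]},{"dp":[0,0,0],"angular":[0,0,0]},{"dp":[0,0,0],"angular":[0,0,0]}]'| egrep 'tcp|force: \['; for i in 1 2 3; do python3 -m crank '[{"dp":[0,0,-0.04],"angular":[0,0,0]},{"dp":[0,0,0],"angular":[0,0,0]}]'| egrep 'tcp|force: \['; done
```

```text
tcp_pos: [0.6434, 0.0752, 0.0547]
force: [0.7, 0.3, -2.0]
tcp_pos: [0.6431, 0.0752, 0.0532]
force: [-0.7, 0.2, -1.8]
tcp_pos: [0.6427, 0.0752, 0.0515]
force: [-0.8, -0.0, -1.7]
tcp_pos: [0.6429, 0.0752, 0.0503]
force: [0.5, -0.6, -1.8]
```

```bash
for i in 1 2; do python3 -m crank '[{"dp":[0,0,-0.03],"angular":[0,0,0]},{"dp":[0,0,0],"angular":[0,0,0]}]'| egrep 'tcp|force: \['; done
```

```text
tcp_pos: [0.6429, 0.0752, 0.0502]
force: [-2.0, 0.1, 3.4]
tcp_pos: [0.6429, 0.0752, 0.0502]
force: [-2.4, 0.2, 9.0]
```

On the belt. Release and rise, then check all three tins and the latch.

```bash
python3 -m crank '[{"dp":[0,0,0.08],"angular":[0,0,0]},{"dp":[0,0,0],"angular":[0,0,0]},{"dp":[0,0,0],"angular":[0,0,0]},{"dp":[0,0,0],"angular":[0,0,0]},{"dp":[0,0,0.2],"angular":[0,0,0]},{"dp":[0,0,0.6],"angular":[0,0,0]},{"dp":[0,0,1],"angular":[0,0,0]},{"dp":[0,0,1],"angular":[0,0,0]},{"dp":[0,0,1],"angular":[0,0,0]},{"dp":[0,0,0.8],"angular":[0,0,0]},{"dp":[0,0,0],"angular":[0,0,0]}]' 0.38
python3 - <<'E'
from h import *
from station import vision
d,P,C=wrist()
for n,y in (("0",-.073),("1",.001),("2",.075)):
    m=(abs(P[:,0]-.6415)<.036)&(abs(P[:,1]-y)<.03)&(P[:,2]>.105)&(P[:,2]<.116)&(C.sum(1)>200)
    if m.sum()>50:print("pocket",n,np.median(P[m][:,2]),rect(P[m][:,:2]))
d=vision.snapshot("scene");P,C=cloud(d);C=C.astype(int)
for n,y in (("0",-.073),("1",.001),("2",.075)):
    m=(abs(P[:,0]-.6415)<.036)&(abs(P[:,1]-y)<.03)&(P[:,2]>.105)&(P[:,2]<.116)&(C.sum(1)>200)
    if m.sum()>50:print("scene",n,np.median(P[m][:,2]),P[m].mean(0).round(4),rect(P[m][:,:2]))
r=(abs(P[:,0]-.456)<.03)&(abs(P[:,1]+.3145)<.03)&(C[:,2]>120)&(C[:,1]<70)&(C[:,0]<70);print("head z",np.percentile(P[r][:,2],[50,90,98]),cv2.minEnclosingCircle((P[r][:,:2]*1000).astype(np.float32)))
E
```

```text
t: 28.75
tcp_pos: [0.6457, 0.0751, 0.1936]
tool_rot: [1.0, 0.0, 0.005, 0.0]
force: [-0.8, -0.3, 1.0]
finger_gap: 0.62
gripper_force: 0.0
tcp [0.6457 0.0751 0.1936] yaw 0.0 tilt 0.52
pocket 0 0.11097800471217828 (array([644.7, -77.8]), array([48.6, 65.9]), 89.5)
pocket 1 0.11101256821660213 (array([642.2,   2.1]), array([38.6, 61.5]), 88.2)
pocket 2 0.11106149547360833 (array([643.8,  75.2]), array([38. , 61.9]), 89.9)
scene 0 0.11074406771346934 [ 0.6438 -0.0761  0.1106] (array([642.6, -74.8]), array([62.2, 39.1]), 0.3)
scene 1 0.11065358970050587 [ 0.6436 -0.001   0.1104] (array([642.1,   1.3]), array([40.4, 61.9]), 88.1)
scene 2 0.11065970396256342 [0.6449 0.0719 0.1105] (array([643.8,  73.6]), array([40.9, 62.7]), 89.4)
head z [0.09053283 0.09242731 0.09335123] ((455.1991882324219, -314.8800048828125), 20.691848754882812)
```

All three tins are in line and on the belt, and the mushroom is still latched at 0.0925. Now to the knob at tool yaw +32°; from there I'll turn clockwise 62°.

```bash
python3 -m crank '[{"dp":[-0.2,-0.4,0.1],"angular":[0,0,2]},{"dp":[-0.45,-0.9,0],"angular":[0,0,2.2]},{"dp":[-0.45,-0.95,0],"angular":[0,0,2.2]},{"dp":[-0.45,-0.95,0],"angular":[0,0,2.2]},{"dp":[-0.45,-0.95,0],"angular":[0,0,2.2]},{"dp":[-0.45,-0.95,0],"angular":[0,0,2.2]},{"dp":[-0.45,-0.95,0],"angular":[0,0,2.2]},{"dp":[-0.45,-0.95,0],"angular":[0,0,2.2]},{"dp":[-0.45,-0.95,0],"angular":[0,0,2.2]},{"dp":[-0.45,-0.95,0],"angular":[0,0,2.2]},{"dp":[-0.45,-0.95,-0.1],"angular":[0,0,2.2]},{"dp":[-0.45,-0.95,-0.3],"angular":[0,0,2.2]},{"dp":[-0.45,-0.95,-0.3],"angular":[0,0,2.2]},{"dp":[-0.4,-0.8,-0.3],"angular":[0,0,2.2]},{"dp":[-0.2,-0.3,-0.3],"angular":[0,0,1.4]},{"dp":[0,0,0],"angular":[0,0,0]},{"dp":[0,0,0],"angular":[0,0,0]}]' 0.2 60
python3 - <<'E'
from h import *
d,P,C=wrist()
r=(abs(P[:,0]-.456)<.03)&(abs(P[:,1]+.3145)<.03)&(C[:,2]>120)&(C[:,1]<90)&(C[:,0]<90)
print("head z",np.percentile(P[r][:,2],[50,90,98]),cv2.minEnclosingCircle((P[r&(P[:,2]>.078)][:,:2]*1000).astype(np.float32)))
E
```

```text
t: 30.55
tcp_pos: [0.4561, -0.3094, 0.1518]
tool_rot: [0.961, 0.275, -0.001, -0.002]
force: [0.3, 0.1, 0.2]
finger_gap: 0.798
gripper_force: 0.0
tcp [ 0.4561 -0.3094  0.1518] yaw 31.9 tilt 0.19
head z [0.09089057 0.09215399 0.0928686 ] ((455.3591613769531, -312.46240234375), 20.49103355407715)
```

```bash
python3 -m crank '[{"dp":[-0.02,-0.15,-0.4],"angular":[0,0,0]},{"dp":[0,0,-0.7],"angular":[0,0,0]},{"dp":[0,0,-0.7],"angular":[0,0,0]},{"dp":[0,0,-0.7],"angular":[0,0,0]},{"dp":[0,0,-0.5],"angular":[0,0,0]},{"dp":[0,0,-0.3],"angular":[0,0,0]},{"dp":[0,0,0],"angular":[0,0,0]}]' 0.2
python3 -m crank '[{"dp":[0,0,0],"angular":[0,0,0]},{"dp":[0,0,0],"angular":[0,0,0]},{"dp":[0,0,0],"angular":[0,0,0]},{"dp":[0,0,0],"angular":[0,0,0]},{"dp":[0,0,0],"angular":[0,0,0]}]' 1 40
```

```text
t: 31.3
tcp_pos: [0.4559, -0.3138, 0.0526]
tool_rot: [0.961, 0.276, -0.001, -0.001]
force: [-0.8, 1.0, -0.4]
finger_gap: 0.797
gripper_force: 0.0
t: 31.8
tcp_pos: [0.455, -0.3125, 0.0549]
tool_rot: [0.961, 0.276, -0.001, -0.002]
force: [-1.2, 4.7, 3.6]
finger_gap: 0.468
gripper_force: 39.7
```

```bash
python3 -m crank '[{"dp":[0,0,0],"angular":[0,0,-3]},{"dp":[0,0,0],"angular":[0,0,-6]},{"dp":[0,0,0],"angular":[0,0,-7]},{"dp":[0,0,0],"angular":[0,0,-7]},{"dp":[0,0,0],"angular":[0,0,-7]},{"dp":[0,0,0],"angular":[0,0,-7]},{"dp":[0,0,0],"angular":[0,0,-7]},{"dp":[0,0,0],"angular":[0,0,-7]},{"dp":[0,0,0],"angular":[0,0,-7]},{"dp":[0,0,0],"angular":[0,0,-4]},{"dp":[0,0,0],"angular":[0,0,0]},{"dp":[0,0,0],"angular":[0,0,0]}]'; python3 -c "
from station import sense
s=sense();print(s['ft_torque'],s['force'])"
```

```text
t: 33.0
tcp_pos: [0.4551, -0.3135, 0.0546]
tool_rot: [0.966, -0.258, -0.001, -0.001]
force: [-3.9, 3.4, 4.6]
finger_gap: 0.473
gripper_force: 39.8
[ 0.58901041  0.62420932 -0.0491701 ] [-3.87910216  3.37733775  4.61603353]
```

```bash
python3 -m crank '[{"dp":[0,0,0],"angular":[0,0,0]},{"dp":[0,0,0],"angular":[0,0,0]},{"dp":[0,0,0],"angular":[0,0,0]},{"dp":[0,0,0],"angular":[0,0,0]},{"dp":[0,0,0.4],"angular":[0,0,0]},{"dp":[0,0,0.9],"angular":[0,0,0]},{"dp":[0,0,1],"angular":[0,0,0]},{"dp":[0,0,1],"angular":[0,0,0]},{"dp":[0,0,1],"angular":[0,0,0]},{"dp":[0,0,0.5],"angular":[0,0,0]},{"dp":[0,0,0],"angular":[0,0,0]},{"dp":[0,0,0],"angular":[0,0,0]}]' 0.2
python3 - <<'E'
from h import *
from station import vision
d,P,C=wrist()
r=(abs(P[:,0]-.456)<.03)&(abs(P[:,1]+.3145)<.03)&(C[:,2]>120)&(C[:,1]<90)&(C[:,0]<90)
print("head z",np.percentile(P[r][:,2],[50,90,98]))
d=vision.snapshot("scene");P,C=cloud(d);C=C.astype(int);cv2.imwrite("pics/end.png",d["image"])
for n,y in (("0",-.073),("1",.001),("2",.075)):
    m=(abs(P[:,0]-.6415)<.036)&(abs(P[:,1]-y)<.03)&(P[:,2]>.105)&(P[:,2]<.116)&(C.sum(1)>200)
    print("scene",n,rect(P[m][:,:2]))
E
```

```text
t: 34.2
tcp_pos: [0.4561, -0.3147, 0.1983]
tool_rot: [0.966, -0.259, 0.0, 0.0]
force: [0.2, 0.3, -0.8]
finger_gap: 0.801
gripper_force: 0.0
tcp [ 0.4561 -0.3147  0.1983] yaw -30.0 tilt 0.04
head z [0.10038689 0.1016072  0.10233347]
scene 0 (array([642.4, -74.7]), array([38.9, 62.1]), 89.7)
scene 1 (array([6.42e+02, 5.00e-01]), array([38.9, 62.1]), 87.8)
scene 2 (array([640.2,  77.6]), array([47.6, 69.6]), 89.8)
```

View pics/end.png

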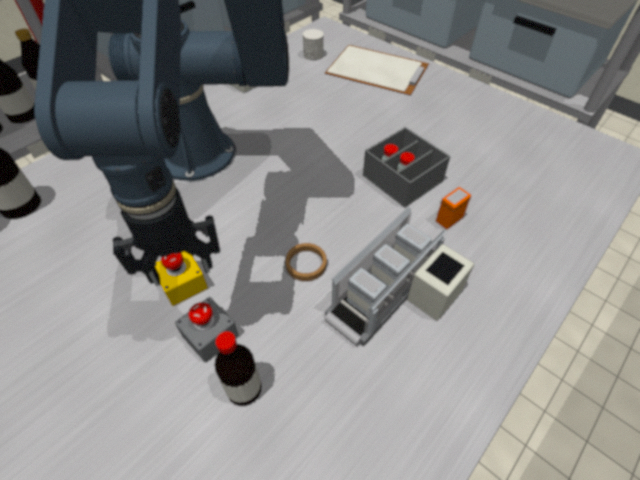

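The mushroom at (201,313) is up again, with its top at 0.1016. The three tins are in the lane at (365,290), (390,262) and (415,237). The sauce, tape and jars are where they were, and the gripper is free in the air.

```bash
python3 -c "
from station import order
print(order.sign_off())"
```

```text
the job is handed in; nothing more can be done
None
```

I handed the job in at about 34 s: the stop latched, both tins were set upright in the end pockets within a few millimetres of centre, then the knob was turned clockwise 62° and sprang fully up, and the sauce, jars and tape stayed in place; `sign_off` gave no verdict.

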